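Load the flashlight and light up the cabinet lock

TASK

I have to fix the lock of the little cabinet and need a light on it. Push the battery stick from its charger fully home into the open tail of the green flashlight while that stands in its holder, then lift the flashlight out and finish holding it still in the air, in front of the door, with its lens about 15 cm from the brass lock and its beam aimed at the lock, slanting down at about 45 degrees. Do not let go of it at the end, do not push the door, and leave the dog bowl, the mug and the ice scraper where they are.

Things in the scene. Friction and masses are not known exactly. Their poses are not given: they have to be found in the camera images.
- flashlight: Green aluminium flashlight, 110 mm long, about 0.13 kg, standing lens down, open tail up. Origin: centre of the lens face; z axis from lens to tail; the beam goes along -z. Head 44 mm in diameter up to z = 30 mm, tapering to a round barrel 28 mm in diameter from z = 44 to the tail at z = 110 mm. Bore 17 mm in diameter, open at the tail, 63 mm deep.
- tail (a point): Centre of the open tail mouth, 110 mm up the flashlight's axis; axes as the flashlight's.
- seat (a point): Point on the flashlight's axis, 55 mm from the lens face, inside the bore: the battery stick's origin lies here when the stick is fully home.
- battery: Battery stick, 40 g, upright in its charger: orange round rod 13 mm in diameter, 55 mm long, with a brass foot chamfered by 2 mm; on top a black cap 24 mm in diameter, 26 mm high, whose underside rests on the tail rim when the rod is fully home. Origin: centre of the foot; z axis towards the cap.
- cap (a point): Centre of the battery stick's black cap, 68 mm above its foot (the cap reaches 13 mm below and above this point).
- lock (a point): Centre of the front face of the brass lock, 26 mm in diameter, that stands 14 mm proud of the cabinet door near its free edge, high up, about 148 mm above the bench. Its -x axis points straight and level out of the door's front, z up.
- tray: Grey plastic boot tray fixed on the bench, 360 x 520 mm, floor 4 mm thick, rim 18 mm high; origin: centre of its underside; y along its long side. Holder, charger and the three bystanders stand on its floor.
- bowl: Stainless steel dog bowl, rim 130 mm across, 50 mm high, a bystander; origin: centre of its underside.
- mug: White ceramic mug, 80 mm across, 90 mm high, handle at its +y, a bystander; origin: centre of its underside.
- scraper: Red plastic ice scraper lying flat, about 170 mm long, 85 mm across the blade, 18 mm high, a bystander; origin: underside near the middle of its length; x towards the blade.
- stand: Dark wooden holder fixed on the tray, 72 x 72 x 30 mm, with a 46 mm round well 24 deep in its middle where the flashlight's head sits loosely; origin: centre of its underside.
- charger: Black plastic charger fixed on the tray, 64 x 64 x 28 mm, with a 15 mm hole 22 deep in its middle where the battery stick stands loosely; origin: centre of its underside.
- cabinet: White cabinet with wooden top, fixed on the bench, 160 mm deep (x), 240 wide (y), 200 high; origin: centre of its underside; its front (-x) faces the tray. The door, 14 mm thick, 236 wide, 170 high, is hinged at the side away from the robot, stands slightly open and swings freely if pushed.
Not all that is in view belongs to the job. There is more than one size of the flashlight; the job needs the smaller.

How it is judged:
By the outcome, as a careful person would: the job done as asked, in the order asked, and still so for the second after the job is handed in, while the arm keeps its last pose, push and grip.
It also fails if it takes over 54 s, if anything falls off the work surface, if the arm or the gripper's body presses on something with over 40 N, if the wrist force passes 120 N, or if a joint passes its speed limit or range.

ROBOT

A 6-joint arm with a two-finger parallel gripper is mounted at the origin on the work surface. World frame = base frame: x ahead of the robot, y to its left, z up, the work surface at z = 0. Lengths are in m, angles in rad, forces in N, time in s.
With the tool pointing down it reaches from about 0.3 to 1 m from the base axis. Payload 5.1 kg.
Tool frame: the origin (TCP) lies at the very end of the fingers, on their centre line; the grasp point (between the pads) lies 19 mm behind it (hold_point_z is the distance from the TCP to the grasp point, in m); z points along the fingers, y is the line along which they close (so a half turn about z gives the same grasp; the last joint's range is limited). The gripper opens to 95 mm and grips with 3 to 60 N. Pads are 20 mm wide; open, the fingers measure 119 mm over their backs; the gripper's body (75 mm by 180 mm) begins 59 mm behind the grasp point.
Start: joints at [-1.262, 0.124, 1.65, -0, 1.367, -0.083], TCP at [0.248, -0.601, 0.215] pointing down, gripper open.
Joint ranges: [-2.61, 2.61], [-1.02, 2.33], [0.03, 2.71], [-1.35, 4.49], [0.32, 2.68], [-2.91, 2.91]. Speed limits (rad/s): [2.57, 2.57, 3.14, 3.14, 3.14, 3.14].

INTERFACE

Orientations are given as a 3x3 rotation matrix whose columns are the frame's x, y, z axes.
In Python, from bench import * gives the robot as it stands. The module is installed in compiled form; this text tells all that it offers.
- The arm moves only by the tool apply_moves, never from a script. Its argument "rows" is a list of rows, each a list of 5 numbers: the shift along the world's x, y, z in units of 250 mm (1.0 is 250 mm), then the turn about the world's z in units of 2 rad (1.0 is 2 rad), then the opening, from 0 (shut) to 1 (fully open). In form: [[x, y, z, turn, jaw], ...]. A call has 1 to 10 rows; each row is the pose to reach, as a shift and turn from the pose commanded when the call began; what a row does not reach only later rows make up. A row lasts 1/8 s, in which the tool goes at most 62.5 mm and 10.7 degrees, less where a joint would pass 70% of its speed; a pose out of reach is approached as far as the arm can. A call with a number of a shift or a turn outside -1 to 1 is refused whole. A call with a gripper value outside its range is refused whole. The fingers move at their own pace and stop on an object; the grip force is fixed at half the most. Time passes only in rows, so rows that repeat a pose let the fingers close. It gives the time, the measured TCP pose, the force, the opening and the grip force at its end, in the units of the state.
- get_state(): the state, without advancing time (a new reading comes with each control period).
- read_camera(name): name is "scene" or "top" or "wrist"; returns (picture, depth): 420x560x3 uint8, blue, green, red; 420x560 float32, m along the optical axis (not along the pixel's ray), 0 where there is no reading.
- get_calibration(name): a dict with "fx", "fy", "cx", "cy" (pixels), "rvec" (rotation vector, rad) and "tvec" (3), from world to camera coordinates, as OpenCV has them. Camera axes: x right, y down, z forward; pixel columns grow to the right and rows downward; lengths in m; the calibration is good to about 2 mm. A picture is of the moment at which its call begins: read the wrist's pose just before it. get_calibration takes no time and is no camera call; for the wrist camera it gives the pose at the moment of the call.
- finish_job(): hands the job in; it is judged then, once.
The state is a dict: "time_s": time; "qpos": joint angles; "dq": joint speeds; "joint_torque": joint torques, N m; "tool_pos": TCP position; "tcp_rot": TCP orientation; "wrist_force": force on the tool from outside, world axes, zero at the start; "moment": the same for the moment, N m; "gripper_width": finger opening in m; "finger_force": force on a finger pad.
Only numpy, scipy, OpenCV 4.12 (cv2) and the standard library are available. Lean on these libraries where they do the work, as an engineer would, in place of code of your own. Each camera call takes 0.05 s, during which the arm holds its last target. There are 200 camera calls.

## Working session

There is one attempt and no reset: what is moved stays moved. The work goes in short steps, Python scripts to look and compute and a tool call to move; the robot and the scene stay as the last step left them, time stands still between calls to the robot, and variables do not carry over. Pictures are saved under pics/ and viewed, at most 10 in all, crops included, and the job is handed in when it is done.

Besides the shell and the picture viewer there is one more tool, called after "Emit:" as name(argument=value, ...), one argument or row to a line, values as JSON. apply_moves: Moves the arm, as the interface text tells. Shifts and turns lie within -1 to 1; 1 stands for 250 mm of shift or 2 rad of turn. Its arguments: {"type":"object","properties":{"rows":{"type":"array"}},"required":["rows"]}

```bash
mkdir -p pics
cat > h.py <<'E'
from bench import *
import numpy as np, cv2
def cam(n):
    c=get_calibration(n); R=cv2.Rodrigues(np.array(c["rvec"],float))[0]; return c,R,np.array(c["tvec"],float).ravel()
def ray(n,u,v,cal=None):
    c,R,t=cal or cam(n); d=R.T@np.array([(u-c["cx"])/c["fx"],(v-c["cy"])/c["fy"],1]); return -R.T@t,d
def atz(n,u,v,z,cal=None):
    o,d=ray(n,u,v,cal); return o+d*(z-o[2])/d[2]
def proj(n,p,cal=None):
    c,R,t=cal or cam(n); q=R@np.array(p,float)+t; return np.array([c["fx"]*q[0]/q[2]+c["cx"],c["fy"]*q[1]/q[2]+c["cy"]])
def cloud(n,D,cal=None):
    c,R,t=cal or cam(n); v,u=np.mgrid[:D.shape[0],:D.shape[1]]
    return (np.dstack([(u-c["cx"])/c["fx"]*D,(v-c["cy"])/c["fy"]*D,D])-t)@R
E
python3 - <<'E'
from h import *
s=get_state(); print(s["tool_pos"],np.round(s["tcp_rot"],3),s["gripper_width"], s.get("hold_point_z"))
for n in("scene","top"):
    P,D=read_camera(n); cv2.imwrite(f"pics/{n}0.png",P); np.savez(f"{n}0.npz",P=P,D=D)
    c,R,t=cam(n); print(n,c["fx"],-R.T@t,R[2])
E
```

```text
[ 0.24799133 -0.60015066  0.21341818] [[ 0.924  0.382 -0.001]
 [ 0.382 -0.924  0.002]
 [ 0.    -0.002 -1.   ]] 0.09566944770652469 None
scene 516.767584636609 [1.50154115 0.5890891  0.8279286 ] [-0.71895795 -0.46867003 -0.51327174]
top 416.0978040570051 [ 0.48268346 -0.04839652  1.33335061] [ 0.03157515 -0.01749264 -0.9993483 ]
```

View pics/scene0.png

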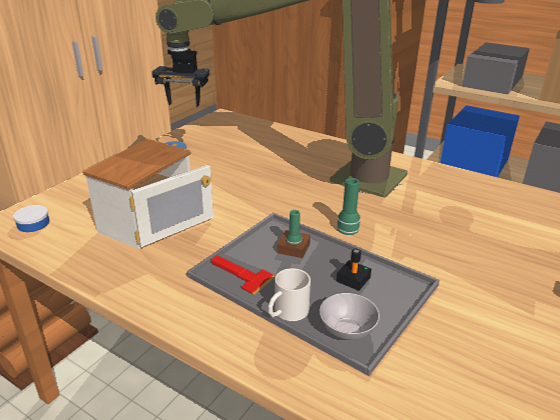

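View pics/top0.png

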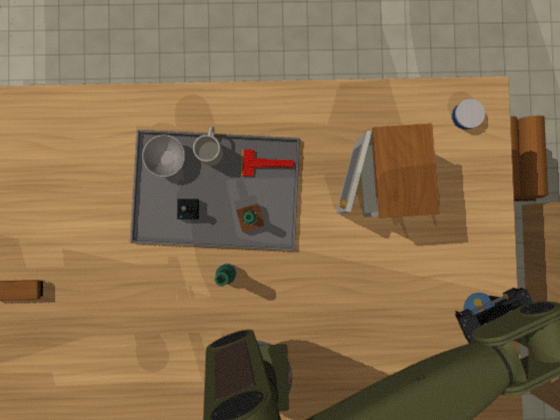

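Run:
```python
from h import *
T=np.load("top0.npz"); S=np.load("scene0.npz")
for u,v,z in((187,208,.091),(250,216,.120)): print("top",u,v,atz("top",u,v,z), T["D"][v,u], cloud("top",T["D"])[v,u])
W=cloud("top",T["D"]); 
# cap cluster
for name,(cx,cy,lo,hi) in dict(cap=(187,208,.083,.1),tail=(250,216,.1,.13)).items():
    sub=W[cy-15:cy+15,cx-15:cx+15].reshape(-1,3); m=(sub[:,2]>lo)&(sub[:,2]<hi); print(name,m.sum(),sub[m].mean(0),sub[m].min(0),sub[m].max(0))
WS=cloud("scene",S["D"])
for u,v in((207,182),(206,180),(203,205),(150,232),(145,215),(205,225)): print(u,v,WS[v,u])
c=[cv2.resize(a,(400,300),interpolation=cv2.INTER_CUBIC) for a in (T["P"][115:235,310:470],S["P"][150:255,80:220],T["P"][170:230,170:250],S["P"][230:290,330:410])]
cv2.imwrite("pics/crop1.png",np.vstack([np.hstack(c[:2]),np.hstack(c[2:])]))
```

```text
top 187 208 [0.53706822 0.18802846 0.091     ] 1.2485191 [0.53748063 0.18982133 0.08157893]
top 250 216 [5.08159584e-01 5.71227709e-07 1.20000000e-01] 1.2739182 [0.50944967 0.00245134 0.05855735]
cap 52 [0.53632805 0.1996072  0.09052119] [0.52540679 0.18871093 0.0855178 ] [0.54658838 0.21288064 0.09696649]
tail 50 [0.50465034 0.00491246 0.11732634] [ 0.49083291 -0.00820586  0.10020868] [0.51717854 0.01782037 0.12329703]
207 182 [ 0.5406889  -0.26025353  0.14467879]
206 180 [ 0.54376854 -0.26067551  0.1522253 ]
203 205 [ 0.54597995 -0.27693365  0.06719316]
150 232 [ 0.70925814 -0.32802527  0.04623159]
145 215 [ 0.71899998 -0.32669139  0.10602957]
205 225 [ 0.54452851 -0.27648568 -0.00186343]
```

View pics/crop1.png

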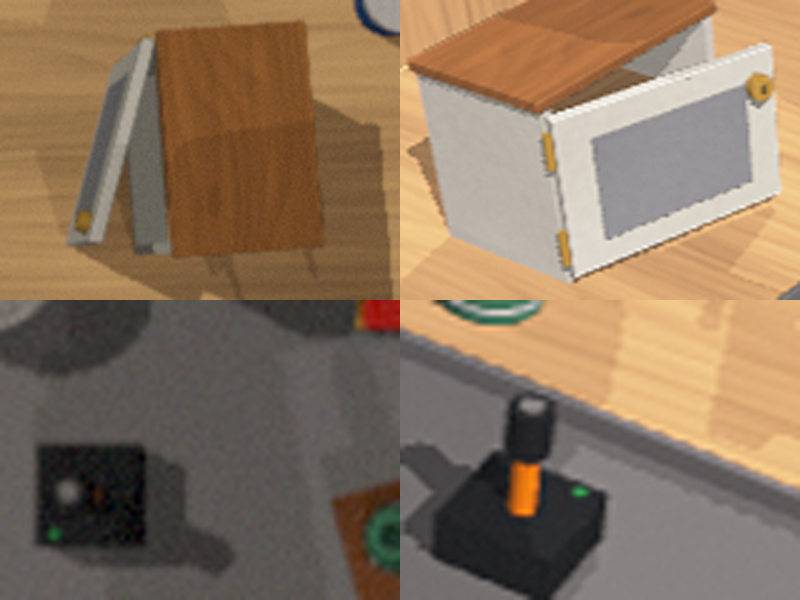

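Emit:
apply_moves(
  rows=[
    [0.36, 1.0, 0.2, 0.44, 1],
    [0.36, 1.0, 0.2, 0.44, 1],
    [0.36, 1.0, 0.2, 0.44, 1],
    [0.36, 1.0, 0.2, 0.44, 1],
    [0.36, 1.0, 0.2, 0.44, 1],
  ],
)

```text
time_s: 0.72
tool_pos: [0.339, -0.3482, 0.2653]
tcp_rot: [[0.287, 0.958, 0.001], [0.958, -0.287, -0.001], [-0.0, 0.001, -1.0]]
wrist_force: [-0.3, -0.2, 0.3]
gripper_width: 0.0951
finger_force: 0.0
```

Emit:
apply_moves(
  rows=[
    [0.36, 1.0, 0, 0, 1],
    [0.36, 1.0, 0, 0, 1],
    [0.36, 1.0, 0, 0, 1],
    [0.36, 1.0, 0, 0, 1],
    [0.36, 1.0, 0, 0, 1],
  ],
)

```text
time_s: 1.35
tool_pos: [0.4285, -0.0979, 0.2643]
tcp_rot: [[0.29, 0.957, -0.0], [0.957, -0.29, 0.0], [0.0, -0.0, -1.0]]
wrist_force: [-0.6, -0.6, 0.7]
gripper_width: 0.0953
finger_force: 0.0
```

Emit:
apply_moves(
  rows=[
    [0.33, 0.8, 0, 0, 1],
    [0.33, 0.8, 0, 0, 1],
    [0.33, 0.8, 0, 0, 1],
    [0.33, 0.8, 0, 0, 1],
    [0.33, 0.8, 0, 0, 1],
  ],
)

```text
time_s: 1.98
tool_pos: [0.5109, 0.0998, 0.2639]
tcp_rot: [[0.293, 0.956, -0.002], [0.956, -0.293, -0.001], [-0.001, -0.001, -1.0]]
wrist_force: [-1.1, -0.4, 0.9]
gripper_width: 0.095
finger_force: 0.0
```

Run:
```python
from h import *
s=get_state(); print(s["time_s"],s["tool_pos"],np.round(s["tcp_rot"],3),s["qpos"])
cal=cam("wrist"); P,D=read_camera("wrist"); cv2.imwrite("pics/w1.png",P); np.savez("w1.npz",P=P,D=D)
c,R,t=cal; print(-R.T@t,R[2],c)
print(proj("wrist",[.537,.199,.091],cal),proj("wrist",[.505,.005,.12],cal))
S=np.load("scene0.npz"); WS=cloud("scene",S["D"])
# door plane: depth points in the door panel
sub=WS[175:235,135:212].reshape(-1,3); m=(sub[:,2]>.03)&(sub[:,2]<.16); q=sub[m]
best=None; rng=np.random.default_rng(0)
for _ in range(500):
    a=q[rng.choice(len(q),3,False)]; n=np.cross(a[1]-a[0],a[2]-a[0]); n/=np.linalg.norm(n)+1e-9
    k=abs((q-a[0])@n)<.004
    if best is None or k.sum()>best.sum(): best=k
q=q[best]; ce=q.mean(0); n=np.linalg.svd(q-ce)[2][2]; n*=np.sign(n[1]); print("door n",n,ce,len(q))
sub=WS[170:192,196:216].reshape(-1,3); d=(sub-ce)@n; k=(d>.007)&(d<.025)&(sub[:,2]>.12); print("lock",k.sum(),sub[k].mean(0),np.median(d[k]),sub[k].min(0),sub[k].max(0))
T=np.load("top0.npz"); W=cloud("top",T["D"]); print("big torch top",W[255:295,210:240,2].max())
```

```text
1.975 [0.51090703 0.09978558 0.26387467] [[ 0.293  0.956 -0.002]
 [ 0.956 -0.293 -0.001]
 [-0.001 -0.001 -1.   ]] [ 9.00242644e-02 -1.91483769e-01  1.87532759e+00 -5.18061558e-04
  1.45944497e+00  3.86990903e-01]
[0.534069   0.17225968 0.43387714] [-0.08169762 -0.25519233 -0.9634326 ] {'fx': 340.59207493187813, 'fy': 340.59207493187813, 'cx': 276.33731846821576, 'cy': 209.46171826706632, 'rvec': array([-2.8415518 ,  0.42514522,  0.0629786 ]), 'tvec': array([-0.45862342,  0.19282826,  0.5056029 ])}
[272.27038144  85.84686069] [298.20958095 286.11450546]
door n [ 0.28351498  0.95893878 -0.00746137] [ 0.6360145  -0.30424794  0.09720157] 2651
lock 59 [ 0.54147324 -0.26310919  0.1491956 ] 0.012190157243399643 [ 0.52784012 -0.26909081  0.1368731 ] [ 0.55355139 -0.25685821  0.16139168]
big torch top 1.3333506053184085
```

View pics/w1.png

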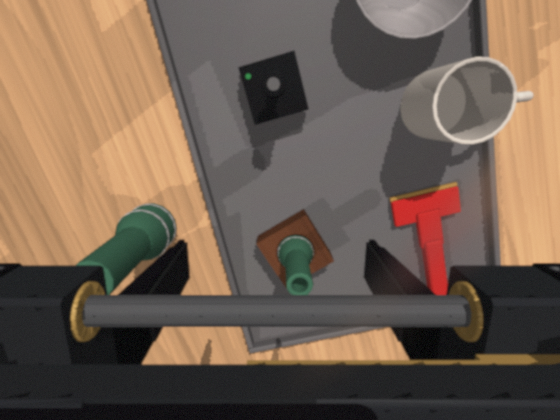

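Run:
```python
from h import *
cal=cam("wrist"); z=np.load("w1.npz"); W=cloud("wrist",z["D"],cal)
print(atz("wrist",273,86,.091,cal),atz("wrist",299,284,.12,cal))
for n,(u,v,lo,hi) in dict(cap=(273,86,.083,.1),tail=(299,284,.112,.13)).items():
    s=W[v-22:v+22,u-22:u+22].reshape(-1,3); m=(s[:,2]>lo)&(s[:,2]<hi); s=s[m]; print(n,len(s),s.mean(0),(s.min(0)+s.max(0))/2,s.max(0)-s.min(0), np.median(s[:,2]))
```

```text
[0.53751182 0.19756585 0.091     ] [0.5060173  0.00593076 0.12      ]
cap 517 [0.53824158 0.19947603 0.09150427] [0.538154   0.19941033 0.08901658] [0.02366115 0.02318028 0.01033671] 0.09149191901267313
tail 423 [0.50653252 0.00674614 0.11855284] [0.50639308 0.00581227 0.1168479 ] [0.02681548 0.02590108 0.00957661] 0.11945270216473586
```

Emit:
apply_moves(
  rows=[
    [0.108, 0.397, -0.2, 0, 1],
    [0.108, 0.397, -0.4, 0, 1],
    [0.108, 0.397, -0.6, 0, 0.7],
    [0.108, 0.397, -0.7, 0, 0.6],
    [0.108, 0.397, -0.76, 0, 0.6],
    [0.108, 0.397, -0.788, 0, 0.6],
    [0.108, 0.397, -0.788, 0, 0.6],
  ],
)

```text
time_s: 2.9
tool_pos: [0.5386, 0.198, 0.069]
tcp_rot: [[0.296, 0.955, 0.002], [0.955, -0.296, 0.0], [0.001, 0.002, -1.0]]
wrist_force: [0.4, 0.5, 0.1]
gripper_width: 0.0576
finger_force: 0.0
```

Run:
```python
from h import *
s=get_state(); print(s["time_s"],s["tool_pos"],s["gripper_width"],s["wrist_force"])
cal=cam("wrist"); z=read_camera("wrist"); W=cloud("wrist",z[1],cal); cv2.imwrite("pics/w2.png",z[0])
u,v=proj("wrist",[.538,.199,.091],cal).astype(int);print(u,v)
s=W[max(v-50,0):v+50,u-60:u+60].reshape(-1,3); m=(s[:,2]>.083)&(s[:,2]<.1)&(np.hypot(s[:,0]-.538,s[:,1]-.199)<.02); s=s[m]; print(len(s),s.mean(0),(s.min(0)+s.max(0))/2)
```

```text
2.9 [0.53864414 0.19798998 0.06895574] 0.0576473064648244 [0.3513846  0.45872471 0.06681889]
273 278
1958 [0.53920276 0.20237452 0.09076224] [0.53869139 0.20093898 0.08864757]
```

Emit:
apply_moves(
  rows=[
    [0, 0.006, -0.006, 0, 0.6],
    [0, 0.006, -0.006, 0, 0.1],
    [0, 0.006, -0.006, 0, 0],
    [0, 0.006, -0.006, 0, 0],
    [0, 0.006, -0.006, 0, 0],
    [0, 0.006, 0.1, 0, 0],
    [0, 0.006, 0.3, 0, 0],
    [0, 0.006, 0.45, 0, 0],
    [0, 0.006, 0.5, 0, 0],
    [0, 0.006, 0.5, 0, 0],
  ],
)

```text
time_s: 4.2
tool_pos: [0.5378, 0.2, 0.1927]
tcp_rot: [[0.295, 0.956, 0.001], [0.956, -0.295, 0.0], [0.0, 0.001, -1.0]]
wrist_force: [0.0, -0.6, -1.0]
gripper_width: 0.0237
finger_force: 30.0
```

Run:
```python
from h import *
s=get_state(); print(s["time_s"],s["tool_pos"],s["gripper_width"],s["wrist_force"],s["finger_force"])
cal=cam("wrist"); z=read_camera("wrist"); cv2.imwrite("pics/w3.png",z[0]); np.savez("w3.npz",P=z[0],D=z[1])
p=s["tool_pos"]; print(proj("wrist",p+[0,0,.024],cal),proj("wrist",p+[0,0,-.057],cal), proj("wrist",[.5063,.006,.12],cal))
z=read_camera("scene"); cs="scene"; u,v=proj(cs,p).astype(int); np.savez("s3.npz",P=z[0],D=z[1])
cv2.imwrite("pics/c3.png",np.hstack([cv2.resize(read_camera("wrist")[0][150:410,150:410],(400,400)),cv2.resize(z[0][v-40:v+40,u-40:u+40],(400,400),interpolation=cv2.INTER_CUBIC)])); print(u,v)
```

```text
4.2 [0.53776885 0.20003398 0.19266487] 0.023711771163246374 [ 0.0483576  -0.58535737 -1.02183032] 29.98607575893402
[275.57126372 281.67036912] [275.99550011 227.34707426] [306.36469129 427.60009461]
360 215
```

View pics/c3.png

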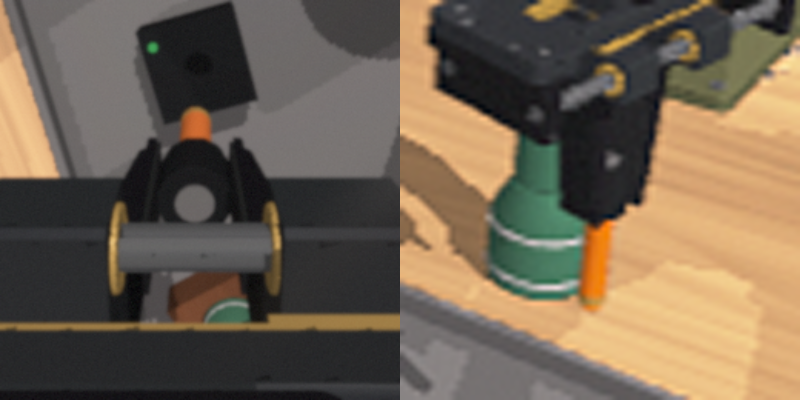

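Emit:
apply_moves(
  rows=[
    [-0.02, -0.15, 0.04, 0, 0],
    [-0.06, -0.35, 0.04, 0, 0],
    [-0.09, -0.55, 0.04, 0, 0],
    [-0.118, -0.7, 0.04, 0, 0],
    [-0.126, -0.776, 0.03, 0, 0],
    [-0.126, -0.776, 0.02, 0, 0],
    [-0.126, -0.776, 0.02, 0, 0],
  ],
)

```text
time_s: 5.22
tool_pos: [0.5056, 0.0066, 0.1963]
tcp_rot: [[0.294, 0.956, -0.002], [0.956, -0.294, 0.001], [-0.0, -0.002, -1.0]]
wrist_force: [-0.6, 0.8, -0.5]
gripper_width: 0.0235
finger_force: 30.0
```

Run:
```python
from h import *
s=get_state(); print(s["time_s"],s["tool_pos"],s["gripper_width"],s["wrist_force"],s["finger_force"])
p=s["tool_pos"]; cal=cam("wrist"); w=read_camera("wrist")[0]; S=read_camera("scene")[0]
print("wrist foot",proj("wrist",p+[0,0,-.0565],cal),"tail",proj("wrist",[.5063,.006,.12],cal))
f=proj("scene",p+[0,0,-.0565]); t=proj("scene",[.5063,.006,.12]); u,v=f.astype(int); print("scene",f,t,u,v)
cv2.imwrite("pics/c4.png",np.hstack([cv2.resize(w[180:280,226:326],(400,400),interpolation=cv2.INTER_CUBIC),cv2.resize(S[v-25:v+25,u-25:u+25],(400,400),interpolation=cv2.INTER_CUBIC)]))
```

```text
5.225 [0.50560493 0.00660805 0.19628478] 0.023513830466876887 [-0.58922952  0.79153476 -0.49208869] 29.986142814159393
wrist foot [276.26772407 227.54561919] tail [277.5047276  219.70351842]
scene [295.47902561 205.32273193] [294.95127215 211.86134852] 295 205
```

View pics/c4.png

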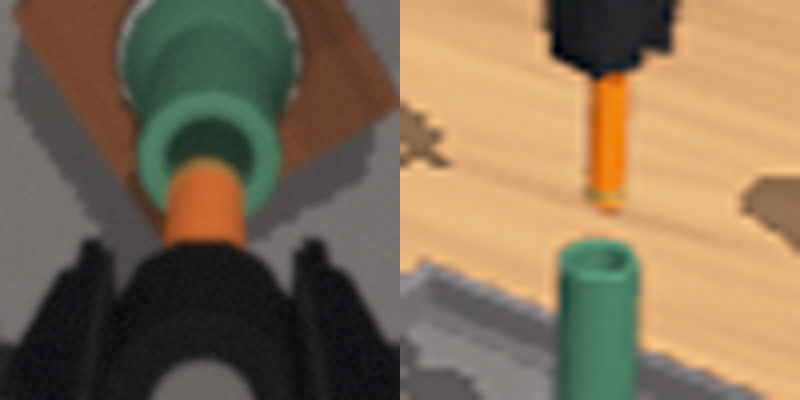

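Emit:
apply_moves(
  rows=[
    [0.003, -0.003, -0.03, 0, 0],
    [0.003, -0.003, -0.06, 0, 0],
    [0.003, -0.003, -0.09, 0, 0],
    [0.003, -0.003, -0.12, 0, 0],
    [0.003, -0.003, -0.14, 0, 0],
    [0.003, -0.003, -0.14, 0, 0],
  ],
)

```text
time_s: 6.08
tool_pos: [0.5066, 0.0052, 0.1621]
tcp_rot: [[0.295, 0.956, -0.001], [0.956, -0.295, 0.0], [-0.0, -0.001, -1.0]]
wrist_force: [0.5, -0.5, -0.8]
gripper_width: 0.0236
finger_force: 30.0
```

Emit:
apply_moves(
  rows=[
    [0, 0, -0.04, 0, 0],
    [0, 0, -0.08, 0, 0],
    [0, 0, -0.11, 0, 0],
    [0, 0, -0.13, 0, 0],
    [0, 0, -0.145, 0, 0],
    [0, 0, -0.155, 0, 0],
    [0, 0, -0.155, 0, 0],
  ],
)

```text
time_s: 6.95
tool_pos: [0.5069, 0.0053, 0.1238]
tcp_rot: [[0.295, 0.956, -0.0], [0.956, -0.295, 0.0], [-0.0, -0.0, -1.0]]
wrist_force: [0.4, -0.5, 0.7]
gripper_width: 0.0235
finger_force: 30.0
```

Emit:
apply_moves(
  rows=[
    [0, 0, -0.006, 0, 0],
    [0, 0, -0.012, 0, 0],
    [0, 0, -0.016, 0, 0],
    [0, 0, -0.016, 0, 0],
  ],
)

```text
time_s: 7.45
tool_pos: [0.5076, 0.0052, 0.1212]
tcp_rot: [[0.295, 0.956, 0.001], [0.956, -0.295, -0.0], [0.0, 0.001, -1.0]]
wrist_force: [-1.7, 0.5, 5.1]
gripper_width: 0.0232
finger_force: 30.0
```

Emit:
apply_moves(
  rows=[
    [0, 0, 0, 0, 0.5],
    [0, 0, 0, 0, 0.5],
    [0, 0, 0, 0, 0.5],
    [0, 0, 0.1, 0, 0.5],
    [0, 0, 0.2, 0, 0.5],
    [0, 0, 0.2, 0, 0],
    [0, 0, 0.2, 0, 0],
    [0, 0, 0.2, 0, 0],
    [0, 0, 0.2, 0, 0],
  ],
)

```text
time_s: 8.57
tool_pos: [0.5063, 0.0053, 0.1688]
tcp_rot: [[0.295, 0.956, -0.002], [0.956, -0.295, 0.0], [-0.0, -0.002, -1.0]]
wrist_force: [0.8, -0.1, 0.2]
gripper_width: 0.0131
finger_force: 0.0
```

Emit:
apply_moves(
  rows=[
    [0, 0, -0.04, 0, 0],
    [0, 0, -0.07, 0, 0],
    [0, 0, -0.085, 0, 0],
    [0, 0, -0.095, 0, 0],
    [0, 0, -0.1, 0, 0],
    [0, 0, -0.1, 0, 0],
  ],
)

```text
time_s: 9.32
tool_pos: [0.5079, 0.0052, 0.1465]
tcp_rot: [[0.295, 0.956, 0.002], [0.956, -0.295, -0.0], [0.0, 0.002, -1.0]]
wrist_force: [-1.1, -1.1, 5.0]
gripper_width: 0.0002
finger_force: 2.8
```

Emit:
apply_moves(
  rows=[
    [0, 0, -0.01, 0, 0],
    [0, 0, -0.02, 0, 0],
    [0, 0, -0.03, 0, 0],
    [0, 0, -0.03, 0, 0],
  ],
)

```text
time_s: 9.82
tool_pos: [0.5128, 0.0046, 0.1467]
tcp_rot: [[0.294, 0.956, 0.015], [0.956, -0.294, -0.002], [0.003, 0.015, -1.0]]
wrist_force: [-4.3, -0.1, 28.0]
gripper_width: 0.0007
finger_force: 14.0
```

Emit:
apply_moves(
  rows=[
    [0, 0, 0.03, 0, 0],
    [0, 0, 0.15, 0, 0.5],
    [0, 0, 0.25, 0, 0.7],
    [0, 0, 0.25, 0, 0.7],
    [0, 0, 0.25, 0, 0.7],
  ],
)

```text
time_s: 10.45
tool_pos: [0.5062, 0.0053, 0.1984]
tcp_rot: [[0.295, 0.956, -0.002], [0.956, -0.295, 0.0], [-0.0, -0.002, -1.0]]
wrist_force: [0.3, -0.5, 0.5]
gripper_width: 0.035
finger_force: 0.0
```

Run:
```python
from h import *
s=get_state(); print(s["time_s"],s["tool_pos"],s["gripper_width"])
p=s["tool_pos"]; cal=cam("wrist"); w,D=read_camera("wrist"); S=read_camera("scene")[0]
W=cloud("wrist",D,cal).reshape(-1,3); q=W[(np.hypot(W[:,0]-.5063,W[:,1]-.0055)<.02)&(W[:,2]>.138)&(W[:,2]<.156)]; print(len(q),q.mean(0),(q.min(0)+q.max(0))/2,np.median(q[:,2]))
u0,v0=proj("wrist",[.5063,.0055,.12],cal).astype(int); u,v=proj("scene",[.5063,.0055,.12]).astype(int); print(u0,v0,u,v)
cv2.imwrite("pics/c5.png",np.hstack([cv2.resize(w[v0-60:v0+60,u0-60:u0+60],(400,400),interpolation=cv2.INTER_CUBIC),cv2.resize(S[v-30:v+30,u-30:u+30],(400,400),interpolation=cv2.INTER_CUBIC)]))
```

```text
10.45 [0.50617948 0.00532465 0.19835134] 0.034986352069256904
946 [0.50842071 0.0071123  0.14594359] [0.50811908 0.00617496 0.14335085] 0.14622030760012977
276 218 294 211
```

View pics/c5.png

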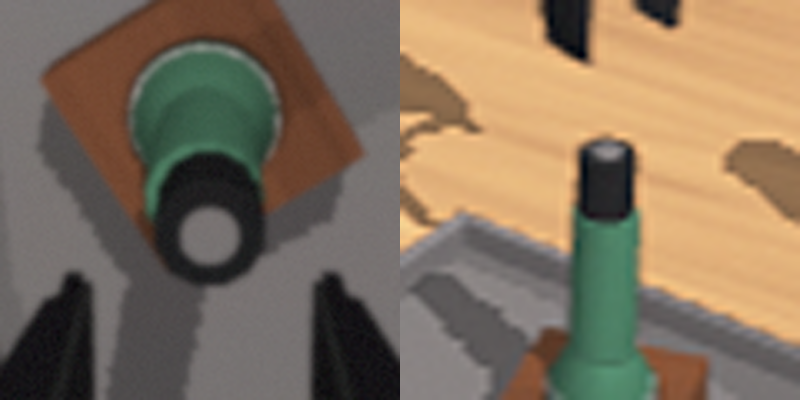

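Emit:
apply_moves(
  rows=[
    [0.004, 0.003, -0.15, 0, 0.7],
    [0.004, 0.003, -0.3, 0, 0.7],
    [0.004, 0.003, -0.42, 0, 0.7],
    [0.004, 0.003, -0.47, 0, 0.7],
    [0.004, 0.003, -0.47, 0, 0.2],
    [0.004, 0.003, -0.47, 0, 0],
    [0.004, 0.003, -0.47, 0, 0],
    [0.004, 0.003, -0.47, 0, 0],
    [0.004, 0.003, -0.47, 0, 0],
  ],
)

```text
time_s: 11.68
tool_pos: [0.5083, 0.006, 0.0831]
tcp_rot: [[0.295, 0.956, 0.001], [0.956, -0.295, -0.0], [0.0, 0.001, -1.0]]
wrist_force: [0.4, 0.4, 2.7]
gripper_width: 0.028
finger_force: 29.9
```

Emit:
apply_moves(
  rows=[
    [0, 0, 0.03, 0, 0],
    [0, 0, 0.06, 0, 0],
    [0, 0, 0.064, 0, 0],
    [0, 0, 0.064, 0, 0],
  ],
)

```text
time_s: 12.18
tool_pos: [0.5079, 0.006, 0.0985]
tcp_rot: [[0.295, 0.956, 0.0], [0.956, -0.295, -0.0], [0.0, 0.0, -1.0]]
wrist_force: [-0.0, 0.2, -2.1]
gripper_width: 0.0277
finger_force: 29.9
```

Emit:
apply_moves(
  rows=[
    [0.01, 0.032, 0.006, 0, 0],
    [0.019, 0.061, 0.01, 0, 0],
    [0.028, 0.09, 0.011, 0, 0],
    [0.037, 0.119, 0.01, 0, 0],
    [0.037, 0.119, 0.01, 0, 0],
  ],
)

```text
time_s: 12.8
tool_pos: [0.5161, 0.0359, 0.1003]
tcp_rot: [[0.294, 0.956, -0.003], [0.956, -0.294, -0.001], [-0.002, -0.003, -1.0]]
wrist_force: [-3.4, -2.3, -0.8]
gripper_width: 0.027
finger_force: 30.0
```

Run:
```python
from h import *
S=read_camera("scene")[0]; w=read_camera("wrist")[0]; u,v=proj("scene",[.51,.02,.08]).astype(int)
cv2.imwrite("pics/c6.png",np.hstack([cv2.resize(w[100:340,156:396],(400,400)),cv2.resize(S[v-40:v+40,u-40:u+40],(400,400),interpolation=cv2.INTER_CUBIC)]))
```

```text
(no output)
```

View pics/c6.png

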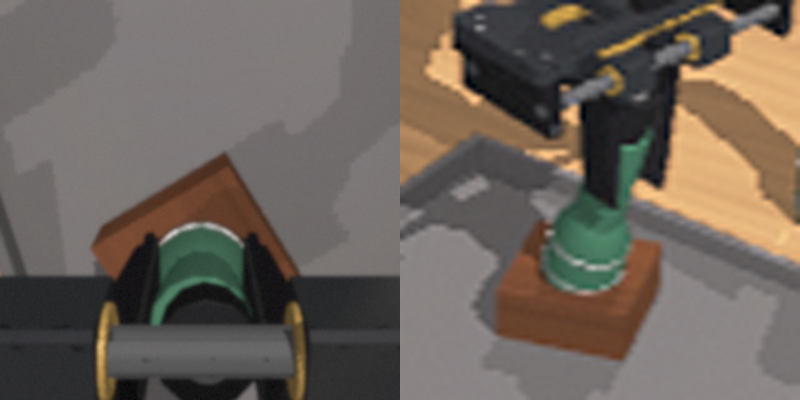

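Emit:
apply_moves(
  rows=[
    [0.009, 0.029, -0.004, 0, 0],
    [0.018, 0.057, -0.011, 0, 0],
    [0.026, 0.085, -0.02, 0, 0],
    [0.034, 0.111, -0.032, 0, 0],
    [0.042, 0.137, -0.046, 0, 0],
    [0.045, 0.147, -0.052, 0, 0],
    [0.045, 0.147, -0.052, 0, 0],
  ],
)

```text
time_s: 13.78
tool_pos: [0.5291, 0.0728, 0.0881]
tcp_rot: [[0.294, 0.956, 0.001], [0.956, -0.294, 0.0], [0.001, 0.001, -1.0]]
wrist_force: [-0.4, -0.8, 2.2]
gripper_width: 0.0267
finger_force: 30.0
```

Emit:
apply_moves(
  rows=[
    [0, 0, 0.1, 0, 0],
    [0, 0, 0.3, 0, 0],
    [0, 0, 0.5, 0, 0],
    [0, 0, 0.7, 0, 0],
    [0, 0, 0.85, 0, 0],
    [0, 0, 0.9, 0, 0],
    [0, 0, 0.9, 0, 0],
    [0, 0, 0.9, 0, 0],
  ],
)

```text
time_s: 14.78
tool_pos: [0.5276, 0.0725, 0.3101]
tcp_rot: [[0.295, 0.956, -0.004], [0.956, -0.295, 0.0], [-0.001, -0.004, -1.0]]
wrist_force: [0.1, 0.1, -1.7]
gripper_width: 0.0266
finger_force: 30.0
```

```bash
cat > tilt.py <<'E'
from h import *
import sys
s=get_state(); p=np.array(s["tool_pos"]); R=np.array(s["tcp_rot"]); print(s["time_s"],p,s["gripper_width"],s["wrist_force"])
n=R[:,0]; g=p-.019*R[:,2]
for c in ("scene","top"):
    S,D=read_camera(c); W=cloud(c,D); B,G,Rd=[S[...,i].astype(int) for i in range(3)]
    m=(G>Rd*1.25)&(G>B*1.1)&(np.linalg.norm(W-g,axis=2)<.15)&(D>0); q=W[m]
    u,v=proj(c,g-.03*n).astype(int); np.savez(f"{sys.argv[1]}_{c}.npz",P=S,D=D)
    crop=cv2.resize(S[max(v-60,0):v+60,u-60:u+60],(400,400),interpolation=cv2.INTER_CUBIC)
    cv2.imwrite(f"pics/{sys.argv[1]}_{c}.png",crop)
    print(c,u,v,len(q)); a=np.c_[(q-g)@n,(q-g)@R[:,1],q[:,2]-g[2]]
    print(a.mean(0),a.min(0),a.max(0)); np.save(f"{sys.argv[1]}_{c}_pts.npy",a)
a,b=[cv2.imread(f"pics/{sys.argv[1]}_{c}.png") for c in("scene","top")]; cv2.imwrite(f"pics/{sys.argv[1]}.png",np.hstack([a,b]))
E
python3 tilt.py t1
```

```text
14.775 [0.52759204 0.0725082  0.31005191] 0.026622752560716074 [ 0.14012825  0.05703589 -1.71277788]
scene 308 143 294
[-0.03932044  0.01219472 -0.03771089] [-0.07328534 -0.01282588 -0.07618446] [0.00763736 0.02455939 0.01182284]
top 228 210 247
[-0.05919395 -0.00122592 -0.03184566] [-0.08436067 -0.08621183 -0.05721825] [0.00100525 0.07957256 0.10188871]
```

View pics/t1.png

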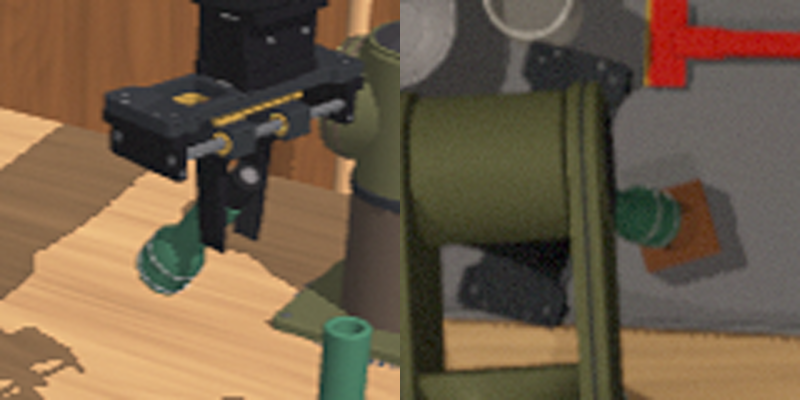

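```bash
cat > fit.py <<'E'
from h import *
import sys
from scipy.optimize import least_squares
tag=sys.argv[1]
A=[np.load(f"{tag}_{c}_pts.npy") for c in("scene","top")]
A=[a[(abs(a[:,1])<.03)&(a[:,2]<.02)&(a[:,0]<.02)] for a in A]
def model(x,a):
    th,ph,L,ox,oy=x; ax=np.array([np.sin(th)*np.cos(ph),np.sin(ph),np.cos(th)*np.cos(ph)])
    d=a-[ox,oy,0]; t=d@ax+L; r=np.linalg.norm(d-np.outer(d@ax,ax),axis=1)
    R=np.interp(t,[.0,.030,.044,.11],[.022,.022,.014,.014])
    side=r-R; lens=-t
    return np.where(t<0,np.hypot(t,np.maximum(side,0)),np.where((-side)<t,side,-t))
for nm,a in(("scene",A[0]),("top",A[1]),("both",np.vstack(A))):
    o=least_squares(lambda x:np.r_[model(x,a)/.002,(x[2]-.092)/.002,x[3]/.002,x[4]/.002,x[1]/.05],[.78,0,.092,0,0],loss="soft_l1")
    print(nm,len(a),np.degrees(o.x[:2]),o.x[2:]*1e3,"rms mm",1e3*np.median(abs(model(o.x,a))))
E
python3 fit.py t1
```

```text
scene 294 [39.60218714  1.44916524] [ 90.66283213 -15.55178399   1.52064364] rms mm 1.2711465644523312
top 243 [39.7745844   1.05620447] [ 90.23038754 -12.79365285  -1.18654391] rms mm 0.9383405594350913
both 537 [38.95950582  2.41190491] [ 89.98787246 -15.01700288   1.37863986] rms mm 1.3364878252617556
```

Emit:
apply_moves(
  rows=[
    [0.02, -0.05, 0.016, 0, 0],
    [0.06, -0.15, 0.016, 0, 0],
    [0.11, -0.28, 0.016, 0, 0],
    [0.16, -0.42, 0.016, 0, 0],
    [0.21, -0.54, 0.016, 0, 0],
    [0.25, -0.64, 0.016, 0, 0],
    [0.27, -0.69, 0.016, 0, 0],
    [0.274, -0.702, 0.016, 0, 0],
    [0.274, -0.702, 0.016, 0, 0],
    [0.274, -0.702, 0.016, 0, 0],
  ],
)

```text
time_s: 16.12
tool_pos: [0.5968, -0.1022, 0.3171]
tcp_rot: [[0.294, 0.956, 0.0], [0.956, -0.294, 0.0], [0.0, 0.0, -1.0]]
wrist_force: [1.2, 0.2, -1.4]
gripper_width: 0.0262
finger_force: 30.0
```

```bash
python3 tilt.py t2; python3 fit.py t2
python3 - <<'E'
from h import *
w=read_camera("wrist")[0]; cv2.imwrite("pics/w5.png",w)
a=cv2.imread("pics/t2.png"); b=cv2.resize(w[150:380,116:436],(400,288)); b=cv2.copyMakeBorder(b,0,400-288,0,0,cv2.BORDER_CONSTANT)
cv2.imwrite("pics/c7.png",cv2.resize(np.hstack([a,b]),(800,267)))
E
```

```text
16.125 [ 0.59678049 -0.10224431  0.31709935] 0.02623676437698671 [ 1.17334821  0.19522022 -1.41664756]
scene 231 133 261
[-0.03639541  0.00966343 -0.03803495] [-0.06878663 -0.01642955 -0.07631798] [0.00940498 0.02360699 0.00987414]
top 300 179 54
[-0.04951956 -0.01576153 -0.01606922] [-0.0631263  -0.05139836 -0.04166974] [ 0.01039191 -0.00455078  0.14468558]
scene 261 [39.16191607  0.54501748] [ 89.84991649 -16.10274346   0.52265806] rms mm 0.9283008576796946
top 49 [43.88287977  0.65096285] [96.42289855 -8.34544306 -1.80466439] rms mm 0.8237156594669316
both 310 [39.17465192  0.75466782] [ 89.54018401 -16.06105906   0.5435058 ] rms mm 0.9879746512460571
```

View pics/c7.png

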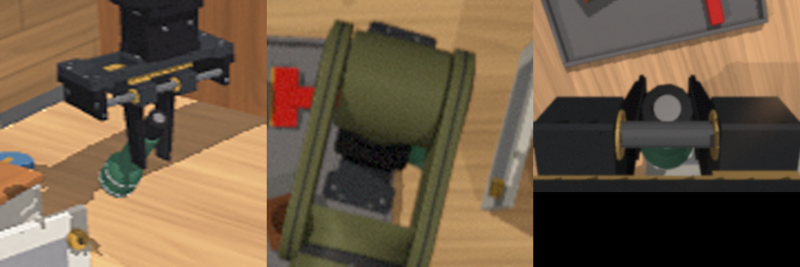

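Emit:
apply_moves(
  rows=[
    [0, 0, 0, 0, 0],
    [0, 0, 0, 0, 0],
    [0, 0, 0, 0, 0],
    [0, 0, 0, 0, 0],
  ],
)

```text
time_s: 16.77
tool_pos: [0.5969, -0.103, 0.3169]
tcp_rot: [[0.295, 0.956, -0.0], [0.956, -0.295, 0.0], [0.0, -0.0, -1.0]]
wrist_force: [0.6, 0.4, -1.4]
gripper_width: 0.0265
finger_force: 30.0
```

Emit:
apply_moves(
  rows=[
    [0, 0, 0, 0, 0],
    [0, 0, 0, 0, 0],
    [0, 0, 0, 0, 0],
    [0, 0, 0, 0, 0],
    [0, 0, 0, 0, 0],
    [0, 0, 0, 0, 0],
    [0, 0, 0, 0, 0],
    [0, 0, 0, 0, 0],
  ],
)

```text
time_s: 17.77
tool_pos: [0.5969, -0.103, 0.3169]
tcp_rot: [[0.295, 0.956, -0.0], [0.956, -0.295, -0.0], [-0.0, -0.0, -1.0]]
wrist_force: [0.1, 0.0, -1.9]
gripper_width: 0.0264
finger_force: 30.0
```

```bash
python3 tilt.py t3; python3 fit.py t3
```

```text
17.775 [ 0.59692212 -0.10301625  0.31689568] 0.026429169566325874 [ 0.05001707  0.00333182 -1.85725203]
scene 230 133 258
[-0.03647287  0.0103343  -0.0383597 ] [-0.06851125 -0.01842623 -0.07309646] [0.00885739 0.02462612 0.01030487]
top 300 179 52
[-0.04978064 -0.01566216 -0.01624844] [-0.06254554 -0.05139815 -0.04086651] [ 0.00441453 -0.00428783  0.14234716]
scene 258 [39.19477172  1.67132369] [ 90.80569356 -16.00581052   1.93375295] rms mm 1.1000139292776387
top 47 [46.98502189 -1.40546682] [ 9.21630787e+01 -4.92470666e-01  6.93370056e-02] rms mm 1.3969196442630492
both 305 [39.3147906   2.06539387] [ 89.71408632 -16.0360305    1.99795768] rms mm 1.1953215985111687
```

Run:
```python
from h import *
s=get_state(); p=np.array(s["tool_pos"]); R=np.array(s["tcp_rot"]); g=p-.019*R[:,2]
cw=cam("wrist"); S=np.load("t3_scene.npz")["P"]; w=cv2.imread("pics/w5.png")
n=R[:,0]; y=R[:,1]; z=np.array([0,0,1.])
out=[]
for th,ox,ph,L in((39.3,-.016,1,.0905),(47,0,0,.092),(43,-.008,0,.091)):
    th,ph=np.radians([th,ph]); ax=n*np.sin(th)*np.cos(ph)+y*np.sin(ph)+z*np.cos(th)*np.cos(ph); lens=g+ox*n-L*ax
    e1=np.cross(ax,y); e1/=np.linalg.norm(e1); e2=np.cross(ax,e1)
    ring=lambda t,r:np.array([lens+t*ax+r*(np.cos(a)*e1+np.sin(a)*e2) for a in np.linspace(0,6.283,40)])
    A=cv2.resize(S[100:220,170:290],(480,480),interpolation=cv2.INTER_CUBIC); B=cv2.resize(w[230:350,216:336],(480,480),interpolation=cv2.INTER_CUBIC)
    for t,r in((0,.022),(.03,.022),(.044,.014),(.11,.014),(.136,.012)):
        q=ring(t,r)
        cv2.polylines(A,[np.int32([(proj("scene",k)-[170,100])*4 for k in q])],True,(0,0,255),1)
        cv2.polylines(B,[np.int32([(proj("wrist",k,cw)-[216,230])*4 for k in q])],True,(0,0,255),1)
    print(np.degrees(th),"cap top wrist px",proj("wrist",lens+.136*ax,cw))
    out.append(np.vstack([A,B]))
cv2.imwrite("pics/ov.png",cv2.resize(np.hstack(out),(800,533),interpolation=cv2.INTER_AREA))
```

```text
39.3 cap top wrist px [277.28775085 288.62585601]
47.0 cap top wrist px [275.17969019 235.53292499]
43.0 cap top wrist px [275.1766054  261.95907373]
```

View pics/ov.png

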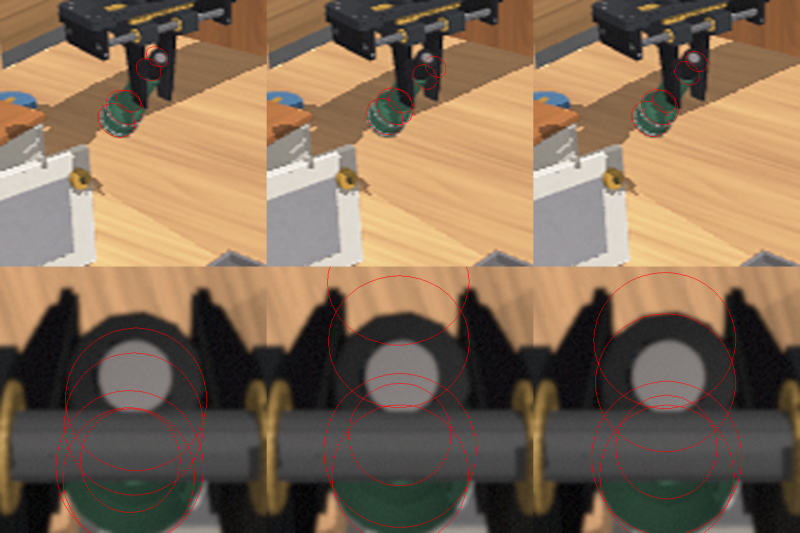

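```bash
cat > fit2.py <<'E'
from h import *
from scipy.optimize import least_squares
s=get_state(); p=np.array(s["tool_pos"]); R=np.array(s["tcp_rot"]); g=p-.019*R[:,2]; n,y,z=R[:,0],R[:,1],np.array([0,0,1.])
cw=cam("wrist"); cs=cam("scene"); w,_=read_camera("wrist"); S,D=read_camera("scene")
def blob(im,u,v,r,lo):
    sub=im[v-r:v+r,u-r:u+r].astype(int); m=((sub.min(2)>lo)&(sub.max(2)-sub.min(2)<25)).astype(np.uint8)
    k,l,st,ce=cv2.connectedComponentsWithStats(m); i=1+np.argmax([a if np.hypot(*(c-r))<r*.6 else 0 for a,c in zip(st[1:,4],ce[1:])]); return ce[i]+[u-r,v-r],st[i]
bw,sw=blob(w,277,278,28,100); bs,ss=blob(S,242,126,6,90); print("discs",bw,sw[2:],bs,ss[2:])
o1,d1=ray("wrist",*bw,cw); o2,d2=ray("scene",*bs,cs); t=np.linalg.lstsq(np.c_[d1,-d2],o2-o1,rcond=None)[0]; a,b=o1+t[0]*d1,o2+t[1]*d2
loc=lambda q:np.array([(q-g)@n,(q-g)@y,(q-g)@z])*1e3
print("cap top local mm",loc((a+b)/2),"gap",np.linalg.norm(a-b)*1e3)
B,G,Rd=[S[...,i].astype(int) for i in range(3)]; W=cloud("scene",D)
m=(G>Rd*1.25)&(G>B*1.1)&(np.linalg.norm(W-g,axis=2)<.15); q=W[m]; P=np.c_[(q-g)@n,(q-g)@y,(q-g)@z]
P=P[(abs(P[:,1])<.03)&(P[:,2]<.02)&(P[:,0]<.02)]
def geo(x):
    th,ph,L,ox,oy=x; ax=np.array([np.sin(th)*np.cos(ph),np.sin(ph),np.cos(th)*np.cos(ph)]); return ax,np.array([ox,oy,0])-L*ax
def dep(x):
    ax,le=geo(x); d=P-le; t=d@ax; r=np.linalg.norm(d-np.outer(t,ax),axis=1); sd=r-np.interp(t,[0,.03,.044,.11],[.022,.022,.014,.014])
    return np.where(t<0,np.hypot(t,np.maximum(sd,0)),np.where(-sd<t,sd,-t))
# silhouette of head in scene: project mask pixels extremes
pix=np.argwhere(m)[:,::-1]; 
def pixr(x):
    ax,le=geo(x); c=le+.136*ax; c=g+c[0]*n+c[1]*y+c[2]*z; return np.r_[(proj("wrist",c,cw)-bw)/2,(proj("scene",c,cs)-bs)/.7]
for f,nm in((lambda x:np.r_[dep(x)/.003/3,pixr(x),x[4]/.002],"all"),(lambda x:np.r_[dep(x)/.003/3,pixr(x)[:2],x[4]/.002],"nowsc")):
    o=least_squares(f,[.75,0,.092,-.005,0],loss="soft_l1"); ax,le=geo(o.x)
    print(nm,np.degrees(o.x[:2]),o.x[2:]*1e3,"lens local",le*1e3,"dep med",np.median(abs(dep(o.x)))*1e3,"bias",np.median(dep(o.x))*1e3,"pix",pixr(o.x))
    ang=np.linspace(0,6.283,60); e1=np.cross(ax,[0,1,0]);e1/=np.linalg.norm(e1);e2=np.cross(ax,e1)
    pr=np.array([proj("scene",g+np.c_[n,y,z]@(le+t*ax+.022*(np.cos(k)*e1+np.sin(k)*e2)),cs) for t in(0,.03) for k in ang])
    print("head sil model",pr.min(0),pr.max(0)," green px",pix[P.shape[0]*0:].min(0),pix.max(0))
    lw=g+np.c_[n,y,z]@le; bd=-np.c_[n,y,z]@ax; print("lens",lw,"beam",bd); np.savez("fit2.npz",lens=lw,beam=bd)
E
python3 fit2.py
```

```text
discs [276.44402036 279.23918575] [ 32  31 786] [241.88235294 125.41176471] [ 5  4 17]
cap top local mm [17.48501134  0.54066372 36.86542921] gap 0.17915391538760397
all [41.11241148  0.28705687] [ 89.3162051  -14.26116614   0.26798857] lens local [-72.98926975  -0.17949156 -67.29185761] dep med 1.2324352618879824 bias -0.21854004559126397 pix [ 0.0325546   0.31529127 -0.28548777  0.80079925]
head sil model [213.71237964 139.92679429] [234.32649961 161.11105374]  green px [216 135] [241 159]
lens [ 0.57524243 -0.17270901  0.26860315] beam [-0.19847842 -0.6268791  -0.75340253]
nowsc [41.2431445   0.15278882] [ 91.41517328 -13.6899861    0.47354613] lens local [-73.95575976   0.22977251 -68.73653326] dep med 1.1698834092508728 bias -0.27388175656566094 pix [ 0.15562073  0.17989721 -0.57066263  1.63165599]
head sil model [213.40277935 140.39005691] [234.01327958 161.54825472]  green px [216 135] [241 159]
lens [ 0.57534883 -0.17375318  0.26715848] beam [-0.19674663 -0.62921623 -0.75190707]
```

Emit:
apply_moves(
  rows=[
    [-0.008, 0.013, -0.014, 0, 0],
    [-0.015, 0.026, -0.028, 0, 0],
    [-0.015, 0.026, -0.028, 0, 0],
    [-0.015, 0.026, -0.028, 0, 0],
    [-0.015, 0.026, -0.028, 0, 0],
    [-0.015, 0.026, -0.028, 0, 0],
  ],
)

```text
time_s: 18.73
tool_pos: [0.5933, -0.0966, 0.31]
tcp_rot: [[0.295, 0.956, 0.0], [0.956, -0.295, -0.0], [0.0, 0.0, -1.0]]
wrist_force: [-0.0, 0.8, -1.5]
gripper_width: 0.0265
finger_force: 30.0
```

```bash
python3 fit2.py
python3 - <<'E'
from h import *
lk=np.array([.542,-.261,.148]); print("lock proj scene",proj("scene",lk),"top",proj("top",lk))
for n,(u,v) in dict(scene=(207,181),top=(343,203)).items():
    I,D=read_camera(n); B,G,R=[I[...,i].astype(int) for i in range(3)]
    W=cloud(n,D); m=(R>B*1.8)&(R>80)&(np.linalg.norm(W-lk,axis=2)<.03)
    print(n,m.sum(),np.argwhere(m).mean(0)[::-1],W[m].mean(0),W[m].min(0),W[m].max(0))
f=np.load("fit2.npz"); d=lk-f["lens"]; print("dist",np.linalg.norm(d),"aim err",np.degrees(np.arccos(d@f["beam"]/np.linalg.norm(d))),"slant",np.degrees(np.arcsin(-f["beam"][2])))
s=get_state(); print(s["time_s"],s["gripper_width"],s["dq"])
E
```

```text
discs [276.44177215 279.17721519] [ 32  31 790] [245.  128.5] [ 5  4 18]
cap top local mm [17.05757408  0.58255422 36.12679257] gap 0.31981544806296125
all [40.94076255  0.38799407] [ 89.71280634 -14.05860221   0.1870416 ] lens local [-72.84411788  -0.42046861 -67.76637589] dep med 1.2066797483296434 bias -0.11685144823826016 pix [ 0.04795802  0.39436723 -0.14375315  0.54698977]
head sil model [216.89321009 142.68757632] [237.45618171 163.79923481]  green px [220 138] [244 163]
lens [ 0.57138475 -0.16605018  0.26128209] beam [-0.19953621 -0.62418045 -0.75537849]
nowsc [41.02415042  0.32589895] [ 90.73347838 -13.74990963   0.30047038] lens local [-73.3043222   -0.21561974 -68.45122128] dep med 1.1821518464901533 bias -0.20229719430952045 pix [ 0.12555214  0.26500544 -0.27398978  0.96560039]
head sil model [216.74188467 142.9086363 ] [237.30397237 164.00680901]  green px [220 138] [244 163]
lens [ 0.57144491 -0.16655031  0.26059729] beam [-0.19882559 -0.6255539  -0.75442886]
lock proj scene [206.41480035 181.06275286] top [340.64007017 201.7978405 ]
scene 63 [205.3968254  179.85714286] [ 0.54223564 -0.2641969   0.1509443 ] [ 0.52752725 -0.27539357  0.13529135] [ 0.5536001  -0.25571077  0.16132195]
top 44 [343.04545455 203.15909091] [ 0.53748972 -0.26595934  0.15785071] [ 0.52663403 -0.27558119  0.14777001] [ 0.54946414 -0.25795369  0.16413073]
dist 0.1498862758580864 aim err 0.2854702254275692 slant 48.9754894448088
18.925 0.0264027992693556 [ 3.78475678e-04 -5.95588026e-04  1.54952513e-03  1.40954794e-03
 -1.51127123e-04  8.53467463e-05]
```

```bash
python3 -c "
from bench import *
print(finish_job())"
```

```text
the job is handed in; nothing more can be done
None
```

I pushed the battery fully home and handed in the job with the arm holding the flashlight still in front of the door: lens about 15 cm from the lock, beam on the lock within about 1–2° and slanting down about 49°; the barrel sits about 11 mm off-centre in the pads but held steady, and I viewed 11 pictures, one over the limit of 10.

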